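Open the mini centrifuge after a spin

ROBOT

A 6-joint arm with a two-finger parallel gripper is mounted at the origin on the work surface. World frame = base frame: x ahead of the robot, y to its left, z up, the work surface at z = 0. Lengths are in m, angles in rad, forces in N, time in s.
With the tool pointing down it reaches from about 0.35 to 0.875 m from the base axis. Payload 4.2 kg.
Tool frame: the origin (TCP) lies on the front face of the gripper's body, between the roots of the fingers; the fingertips stand 73 mm ahead of it and the grasp point (between the pads) lies 54 mm ahead of it; z points along the fingers, y is the direction in which the jaws open and shut (so a half turn about z gives the same grasp; the last joint's range is limited). The gripper opens to 85 mm and grips with 20 to 120 N. Pads are 22 mm wide; open, the fingers measure 114 mm over their backs; the gripper's body (76 mm by 85 mm) begins 54 mm behind the grasp point. The pads swing forward as they close: fully open they stand 13 mm farther back than shut.
Start: joints at [1.483, 0.385, 0.008, 0, -1.194, -0.259], TCP at [0.212, 0.588, 0.304] pointing down, gripper open.
Joint ranges: [-3.14, 3.14], [-1.21, 2.06], [-1.07, 1.41], [-3.16, 2.05], [-2.99, -0.16], [-3.1, 3.1]. Speed limits (rad/s): [2.79, 2.79, 3.14, 3.14, 3.14, 3.14].

INTERFACE

Orientations are given as a unit quaternion [w, x, y, z].
In Python, from bench import get_obs, read_camera, camera_model, close_job gives the robot as it stands. The module is installed in compiled form; this text tells all that it offers.
- The arm moves only by the shell command python3 -m pendant 'ROWS' [FORCE]. ROWS is JSON, a list that holds one entry, the list of rows, each a list of 5 numbers: the opening, from 0 (shut) to 1 (fully open), then the shift along the tool's x, y, z in mm, then the turn about the tool's z in degrees. A call has 1 to 5 rows; each row is the pose to reach, as a shift and turn from the pose measured when the call began, along the tool's axes at that moment; what a row does not reach only later rows make up. A row lasts 1/10 s, in which the tool goes at most 50 mm and 8.59 degrees, less where a joint would pass 70% of its speed; a pose out of reach is approached as far as the arm can. A call with a gripper value outside its range is refused whole. The fingers move at their own pace and stop on an object; FORCE is the grip in N (left out, the last holds). Time passes only in rows, so rows that repeat a pose let the fingers close. It gives the time, the measured TCP pose, the force and the opening at its end, in the units of the state.
- get_obs(): the state, without advancing time (a new reading comes with each control period).
- read_camera(name): name is "side" or "top"; returns (picture, depth): 480x640x3 uint8, red, green, blue; 480x640 float32, m along the optical axis (not along the pixel's ray), 0 where there is no reading.
- camera_model(name): a dict with "mtx" (3x3 intrinsics, pixels), "rvec" (rotation vector, rad) and "tvec" (3), from world to camera coordinates, as OpenCV has them. Camera axes: x right, y down, z forward; pixel columns grow to the right and rows downward; lengths in m; the calibration is good to about 2 mm. A picture is of the moment at which its call begins. camera_model takes no time and is no camera call.
- close_job(): hands the job in, once; it reports no verdict.
The state is a dict: "clock": time; "joint_pos": joint angles; "dq": joint speeds; "effort": joint torques, N m; "tool_pos": TCP position; "tool_rot": TCP orientation; "force": force on the tool from outside, world axes, zero at the start; "ft_torque": the same for the moment, N m; "gripper_width": opening from 0.0 (shut) to 1.0 (fully open).
Only numpy, scipy, OpenCV 4.12 (cv2) and the standard library are available. Lean on these libraries where they do the work, as an engineer would, in place of code of your own. Each camera call takes 0.05 s, during which the arm holds its last target.

TASK

The spin is over: open the mini centrifuge so that its tubes can be taken out. With the fingertips press down the red release tab at its front until the lid springs ajar, let the tab come back up, then push the lid up and back with the fingers until it rests fully open on its stop, and move clear. Only press and push: do not lift, tip or shove the centrifuge along the bench, do not touch the rotor or its tubes, and leave the tube rack, the jar and the tip box as they stand.

Things in the scene. Friction and masses are not known exactly. Their poses are not given: they have to be found in the camera images.
- centrifuge: Mini centrifuge, white bowl housing 172 x 172 mm in plan with rim 100 mm high, light grey console (top 72 mm high) in front of it reaching to 140 mm ahead of the origin; 98 mm behind the origin are the hinge knuckles. Loose on four rubber feet, about 2.7 kg. Origin: on the bench under the middle of the bowl; its own -x axis points out of the front (towards the robot, give or take its yaw), y to the left, z up.
- tab_pad (a point): Centre of the top of the red release tab's thumb pad, 90 mm above the bench when up, 120 mm ahead of the centrifuge's origin on its centre line. The pad is 38 mm front to back by 44 mm, above the console, with free air in front and above. A red catch rises behind it (top 114 mm) over the lid's front edge, which is 13 mm behind the pad's rear edge. Axes as the centrifuge's while the tab is up.
- tab (a joint): Rocking angle of the red tab in rad: 0 up, 0.26 pressed down to its stop. It turns about a level axis 36 mm behind tab_pad. Its catch lets the lid go at about 0.15 (pad centre 5 to 6 mm down); about 2 N starts it and about 5 N at the pad's centre holds it right down; it springs back up when let go.
- lid_front (a point): Middle of the lower front edge of the lid; the lid is a pale teal frame 172 x 172 x 8 mm with a clear shallow dome (26 mm high, 136 mm across) on top. 100 mm above the bench when shut. Moves with the lid; the edge runs along y to 86 mm either side. The underside frame is 21 mm wide at the middle of the front, and from there inwards is the hollow of the dome.
- lid_hinge (a point): Middle of the lid's hinge axis at the rear of the centrifuge, 104 mm above the bench, 92 mm behind the origin; the axis runs along the centrifuge's y. The lid's front edge is 178 mm from it. Fixed to the centrifuge.
- lid (a joint): Lid angle in rad: 0 shut and caught. Once released, a spring pin throws it up to about 0.85 and holds it ajar (front edge 235 mm above the bench). 1 to 2 N at the front edge, up and back along its arc (top of arc 282 mm), swings it on; a hard shove straight back can tip the machine. Weighs 170 g; let go below about 1.4 it falls back to ajar, past 1.55 it drops to its stop at 1.8 and stays.
- rotor: Dark rotor, 112 mm across, with eight red-capped microtubes, in the bowl under the lid; its highest part is about 95 mm above the bench. Origin at its underside centre, 52 mm above the bench. Not to be touched.
- tube_rack: Bystander: small white rack 52 x 104 mm with eight red-capped sample tubes, 108 mm high, loose. Origin at the centre of its underside.
- jar: Bystander: specimen jar with yellow cap, 58 mm across, about 72 mm high, loose. Origin at the centre of its underside.
- tip_box: Bystander: blue pipette-tip box with clear cover, 84 x 118 mm, 68 mm high, loose. Origin at the centre of its underside.

How it is judged:
By the outcome, as a careful person would: the job done as asked, in the order asked, and still so for the second after the job is handed in, with the robot touching nothing.
It also fails if it takes over 46 s, if anything falls off the work surface, if the arm or the gripper's body presses on something with over 40 N, if the wrist force passes 120 N, or if a joint passes its speed limit or range.

## Working session

There is one attempt and no reset: what is moved stays moved. The work goes in short steps, Python scripts to look and compute and a shell command to move; the robot and the scene stay as the last step left them, time stands still between calls to the robot, and variables do not carry over. Pictures are saved under pics/ and viewed, and the job is handed in when it is done.

```bash
mkdir -p pics
cat > h.py <<'E'
import numpy as np, cv2
from bench import get_obs, read_camera, camera_model
from scipy.spatial.transform import Rotation as R
def cam(n):
    m=camera_model(n); return np.array(m["mtx"]),cv2.Rodrigues(np.array(m["rvec"],float))[0],np.array(m["tvec"],float).ravel()
def ray(n,u,v,z):
    K,Rm,t=cam(n); c=-Rm.T@t; d=Rm.T@np.linalg.inv(K)@np.array([u,v,1.]); return c+d*(z-c[2])/d[2]
def dep(n,u,v,D):
    K,Rm,t=cam(n); return Rm.T@(np.linalg.inv(K)@np.array([u,v,1.])*D[v,u]-t)
def proj(n,p):
    K,Rm,t=cam(n); q=K@(Rm@np.array(p)+t); return q[:2]/q[2]
def snap(n,name):
    im,D=read_camera(n); cv2.imwrite(f"pics/{name}.png",im[:,:,::-1]); np.save(f"pics/{name}.npy",D); return im,D
def rot(): 
    q=get_obs()["tool_rot"]; return R.from_quat([q[1],q[2],q[3],q[0]]).as_matrix()
def world(D,n):
    K,Rm,t=cam(n); v,u=np.mgrid[:480,:640]; P=np.stack([u*D,v*D,D],-1)@np.linalg.inv(K[:, :]).T
    P=np.einsum('ij,hwj->hwi',np.linalg.inv(K),np.stack([u*D,v*D,D],-1)); return (P-t)@Rm
E
python3 - <<'E'
from h import *
for n in("top","side"):
    snap(n,n+"0"); K,Rm,t=cam(n); print(n,-Rm.T@t,Rm[2],K[0,0])
o=get_obs(); print(o); print(rot().round(3))
E
```

```text
top [0.46454567 0.00751612 1.21016453] [ 0.09189514 -0.01197274 -0.99569671] 568.7731072638496
side [ 0.32130929 -0.66223448  0.70891505] [ 0.26432838  0.69516114 -0.66849196] 482.61322027463586
{'clock': 0.1, 'joint_pos': array([ 1.48260040e+00,  3.85501169e-01,  6.74985494e-03, -4.81367729e-04,
       -1.19402295e+00, -2.58634426e-01]), 'dq': array([ 0.00141079,  0.00018914,  0.00157098,  0.00212272,  0.00027806,
       -0.0003758 ]), 'effort': array([-2.86472632e-04, -3.93320346e+01,  1.88929474e+01,  4.19791639e+00,
       -2.60056055e-03,  3.23264445e-06]), 'tool_pos': array([0.21226642, 0.58743428, 0.30290603]), 'tool_rot': array([ 1.00442311e-03,  9.84985405e-01, -1.72634656e-01, -1.38724608e-04]), 'force': array([-0.16373118, -1.14735597,  0.8239423 ]), 'ft_torque': array([ 0.04011071,  0.01263042, -0.02640308]), 'gripper_width': 0.9969942409744973}
[[ 0.94  -0.34  -0.001]
 [-0.34  -0.94  -0.002]
 [ 0.     0.002 -1.   ]]
```

View pics/top0.png

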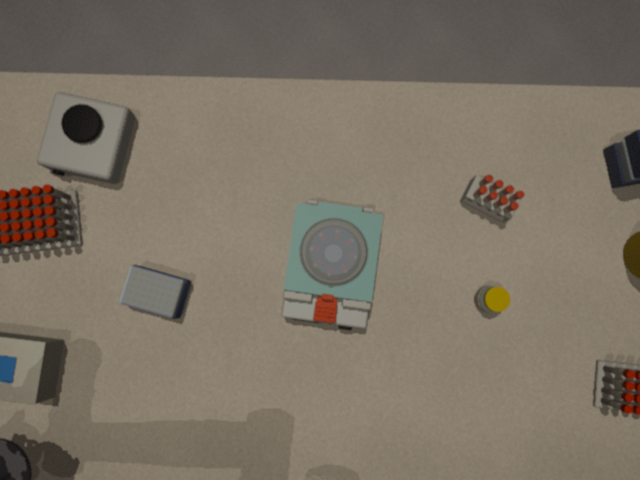

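View pics/side0.png

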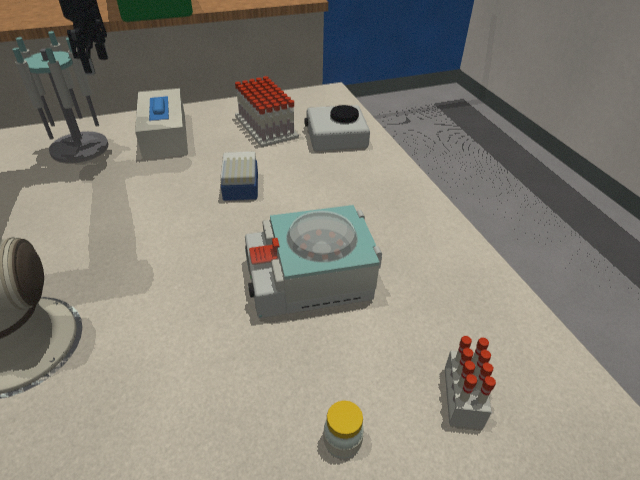

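The top view shows the centrifuge at about (333,255), with its red tab at (326,309) and the teal lid behind it. The tip box is at (157,292), the jar at (495,299) and the rack at (495,197). The way from the front is free.

Run:
```python
from h import *
im=cv2.imread("pics/top0.png"); D=np.load("pics/top0.npy"); W=world(D,"top")
hsv=cv2.cvtColor(im,cv2.COLOR_BGR2HSV)
print(hsv[215,310],hsv[310,326],hsv[295,300])
teal=((hsv[...,0]>75)&(hsv[...,0]<100)&(hsv[...,1]>50)).astype(np.uint8); teal[:190]=0;teal[310:]=0;teal[:,:270]=0;teal[:,400:]=0
c=max(cv2.findContours(teal,0,1)[0],key=cv2.contourArea)[:,0]
P=np.array([ray("top",u,v,0.108)[:2] for u,v in c],np.float32)
r=cv2.minAreaRect(P); print("lid",r, cv2.boxPoints(r))
red=((hsv[...,0]<8)|(hsv[...,0]>172))&(hsv[...,1]>120); m=np.zeros_like(red); m[285:335,300:350]=red[285:335,300:350]
v,u=np.nonzero(m); print(u.min(),u.max(),v.min(),v.max())
Q=W[m]; print("z",np.percentile(Q[:,2],[5,25,50,75,95]))
low=Q[(Q[:,2]<.096)&(Q[:,2]>.08)]; print("pad",low.mean(0),low.min(0),low.max(0))
rr=cv2.minAreaRect(low[:,:2].astype(np.float32)); print(rr)
print("lidz",np.median(W[teal>0][:,2]))
```

```text
[ 77  46 139] [  6 198 147] [ 25  30 146]
lid ((0.5174022316932678, -0.09459338337182999), (0.006923189852386713, 0.009563601575791836), 64.28807830810547) [[ 0.5115921  -0.09563766]
 [ 0.5202088  -0.0997868 ]
 [ 0.5232124  -0.0935491 ]
 [ 0.5145957  -0.08939996]]
314 337 294 322
z [0.08577942 0.08851404 0.08989228 0.09152278 0.1131591 ]
pad [ 0.45074909 -0.01056779  0.08974746] [ 0.42665045 -0.03303982  0.08392077] [0.47703407 0.01154183 0.0957186 ]
((0.4519912600517273, -0.010679438710212708), (0.04265933111310005, 0.047659095376729965), 83.41751861572266)
lidz 0.10860129216089086
```

Run:
```python
from h import *
im=cv2.imread("pics/top0.png"); D=np.load("pics/top0.npy"); W=world(D,"top")
hsv=cv2.cvtColor(im,cv2.COLOR_BGR2HSV)
teal=((hsv[...,0]>68)&(hsv[...,0]<100)&(hsv[...,1]>30)&(W[...,2]>.095)&(W[...,2]<.14)).astype(np.uint8); teal[:190]=0;teal[310:]=0;teal[:,:270]=0;teal[:,400:]=0
teal=cv2.morphologyEx(teal,cv2.MORPH_OPEN,np.ones((3,3)))
c=max(cv2.findContours(teal,0,1)[0],key=cv2.contourArea)[:,0]
P=np.array([ray("top",u,v,0.108)[:2] for u,v in c],np.float32)
r=cv2.minAreaRect(P); print("lid",r); print(cv2.boxPoints(r))
cx=np.array(r[0]); pad=np.array([.4515,-.0107]); d=cx-pad; print(np.hypot(*d),np.degrees(np.arctan2(d[1],d[0])))
```

```text
lid ((0.5668138861656189, -0.024472415447235107), (0.1709112823009491, 0.1790844351053238), 83.25575256347656)
[[ 0.46785554 -0.0988211 ]
 [ 0.6457008  -0.11985236]
 [ 0.6657722   0.04987627]
 [ 0.48792696  0.07090753]]
0.11613342227743291 -6.810810432289938
```

The measurements agree. The lid measures 171 x 179 mm at z 0.108 with a yaw of about -6.8°. The pad top is at z 0.090, centred near (0.446,-0.010). That puts the origin at about (0.563,-0.024). I'll plan to press about 8 mm forward of the pad centre, so the gripper body stays clear of the rising lid.

```bash
cat > go.py <<'E'
import sys; from h import *
o=get_obs(); M=rot(); t=np.array([float(a) for a in sys.argv[1:4]]); s=M.T@(t-o["tool_pos"])*1000
yaw=np.degrees(np.arctan2(M[1,0],M[0,0])); print("t",o["clock"],"tcp",o["tool_pos"].round(4),"F",o["force"].round(2),"yaw",yaw.round(2),"grip",round(o["gripper_width"],2)); print("shift mm",s.round(1),"|",np.linalg.norm(s).round(1),"turn",round(yaw+6.8,1))
E
python3 go.py .438 -.0095 .25
```

```text
t 0.1 tcp [0.2123 0.5874 0.3029] F [-0.16 -1.15  0.82] yaw -19.88 grip 1.0
shift mm [415.3 484.5  53.9] | 640.4 turn -13.1
```

```bash
python3 -m pendant '[[[0,30,35,0,0],[0,60,70,0,-3],[0,90,105,0,-6],[0,120,140,0,-10],[0,150,175,0,-13]]]' 20; python3 go.py .438 -.0095 .25
```

```text
clock: 0.6
tool_pos: [0.294, 0.3698, 0.3029]
tool_rot: [0.001, 0.998, -0.059, -0.0]
force: [1.3, 0.8, 0.9]
gripper_width: 0.142
t 0.6 tcp [0.294  0.3698 0.3029] F [1.29 0.79 0.91] yaw -6.71 grip 0.14
shift mm [187.4 359.8  53.8] | 409.2 turn 0.1
```

```bash
python3 -m pendant '[[[0,20,40,0,0],[0,40,80,0,0],[0,60,120,0,0],[0,80,155,0,0],[0,98,188,0,0]]]'; python3 -m pendant '[[[0,20,40,0,0],[0,40,80,0,0],[0,60,120,0,0],[0,80,155,15,0],[0,89,172,30,0]]]'; python3 -m pendant '[[[0,0,0,0,0],[0,0,0,0,0]]]';  python3 go.py .438 -.0095 .25
```

```text
clock: 1.1
tool_pos: [0.3694, 0.1697, 0.3033]
tool_rot: [0.001, 0.998, -0.059, -0.0]
force: [-0.3, 0.5, -0.6]
gripper_width: 0.0
clock: 1.6
tool_pos: [0.4382, -0.014, 0.2734]
tool_rot: [0.001, 0.998, -0.06, -0.0]
force: [0.5, 1.9, 0.0]
gripper_width: -0.001
clock: 1.8
tool_pos: [0.438, -0.0144, 0.2731]
tool_rot: [0.001, 0.998, -0.061, -0.001]
force: [-0.2, 1.2, -0.2]
gripper_width: 0.002
t 1.8 tcp [ 0.438  -0.0144  0.2731] F [-0.24  1.21 -0.16] yaw -6.97 grip 0.0
shift mm [-0.6 -4.9 23.1] | 23.6 turn -0.2
```

Next I'll correct the position, come down to the tip about 15 mm above the pad, and look.

```bash
python3 -m pendant '[[[0,0,-5,30,0],[0,0,-5,60,0],[0,0,-5,90,0],[0,0,-5,95,0],[0,0,-5,95,0]]]'; python3 go.py .438 -.0095 .163
python3 - <<'E'
from h import *
im,D=snap("side","side1"); snap("top","top1")
cv2.imwrite("pics/side1c.png",cv2.resize(im[130:330,200:420,::-1],None,fx=3.5,fy=3,interpolation=cv2.INTER_CUBIC))
print(proj("side",[.438,-.0095,.105]),proj("side",[.446,-.0105,.09]))
E
```

```text
clock: 2.3
tool_pos: [0.4386, -0.0088, 0.1784]
tool_rot: [0.002, 0.998, -0.06, -0.001]
force: [0.2, 1.2, 0.2]
gripper_width: 0.0
t 2.3 tcp [ 0.4386 -0.0088  0.1784] F [0.19 1.17 0.16] yaw -6.85 grip 0.0
shift mm [-0.5  0.7 15.4] | 15.4 turn -0.1
[254.60089374 248.97874288] [259.52886585 254.30111633]
```

View pics/side1c.png

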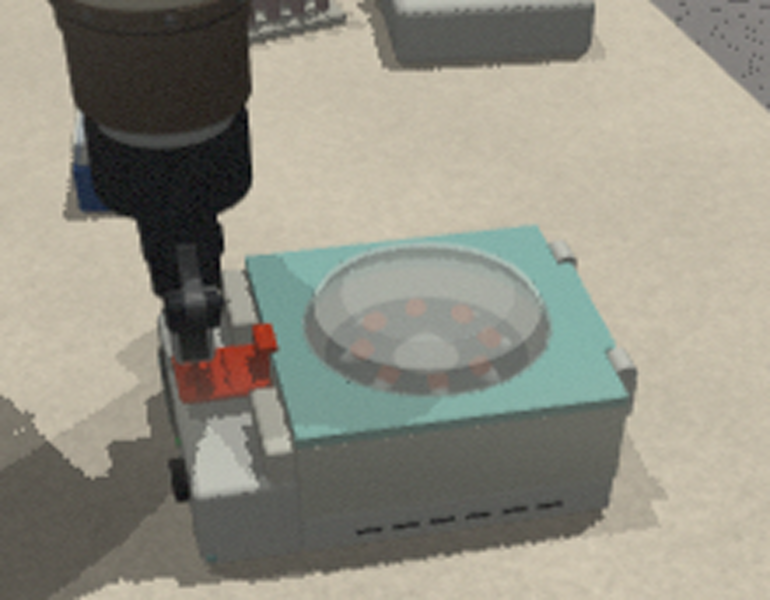

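The fingertips at crop (195,355) are over the front half of the red pad, and the gripper body is in front of the lid's edge. I'll press in small steps.

```bash
python3 -m pendant '[[[0,0,0,5,0],[0,0,0,10,0],[0,0,0,14,0],[0,0,0,17,0],[0,0,0,19,0]]]'; python3 -m pendant '[[[0,0,0,1,0],[0,0,0,2,0],[0,0,0,3,0],[0,0,0,4,0],[0,0,0,4,0]]]'
python3 - <<'E'
from h import *
im,D=snap("side","side2")
cv2.imwrite("pics/side2c.png",cv2.resize(im[130:330,200:420,::-1],None,fx=3.5,fy=3,interpolation=cv2.INTER_CUBIC))
E
```

```text
clock: 2.9
tool_pos: [0.4395, -0.009, 0.1605]
tool_rot: [0.001, 0.998, -0.06, 0.001]
force: [-0.3, 0.5, 3.5]
gripper_width: 0.002
clock: 3.4
tool_pos: [0.4397, -0.009, 0.1566]
tool_rot: [0.001, 0.998, -0.06, 0.001]
force: [-0.9, 1.1, 3.6]
gripper_width: 0.005
```

View pics/side2c.png

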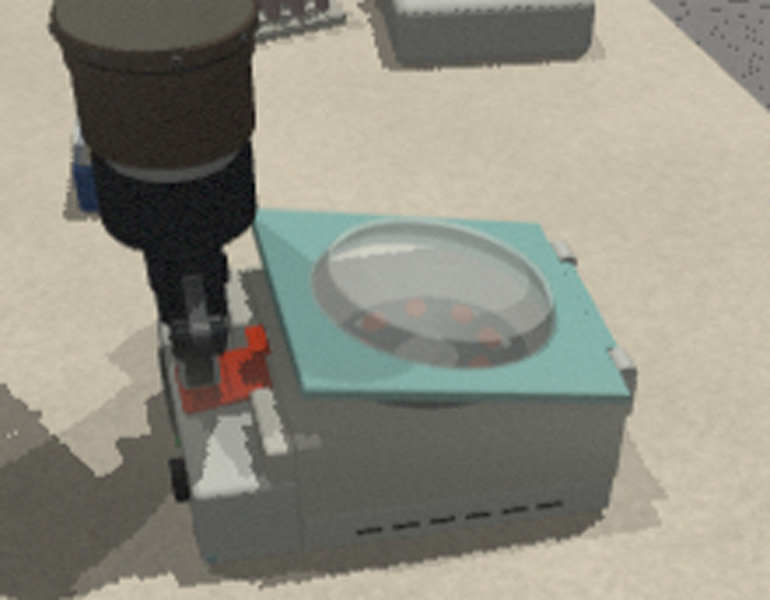

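The lid has let go and its front edge is up at crop (255,215). It is either still rising or resting near the gripper body, so I'll hold briefly and check.

```bash
python3 -m pendant '[[[0,0,0,0,0],[0,0,0,0,0]]]'
python3 - <<'E'
from h import *
im,D=snap("side","side3")
cv2.imwrite("pics/side3c.png",cv2.resize(im[130:330,200:420,::-1],None,fx=3.5,fy=3,interpolation=cv2.INTER_CUBIC))
E
```

```text
clock: 3.65
tool_pos: [0.4396, -0.009, 0.1567]
tool_rot: [0.001, 0.998, -0.06, 0.001]
force: [-0.6, 0.3, 3.4]
gripper_width: -0.0
```

View pics/side3c.png

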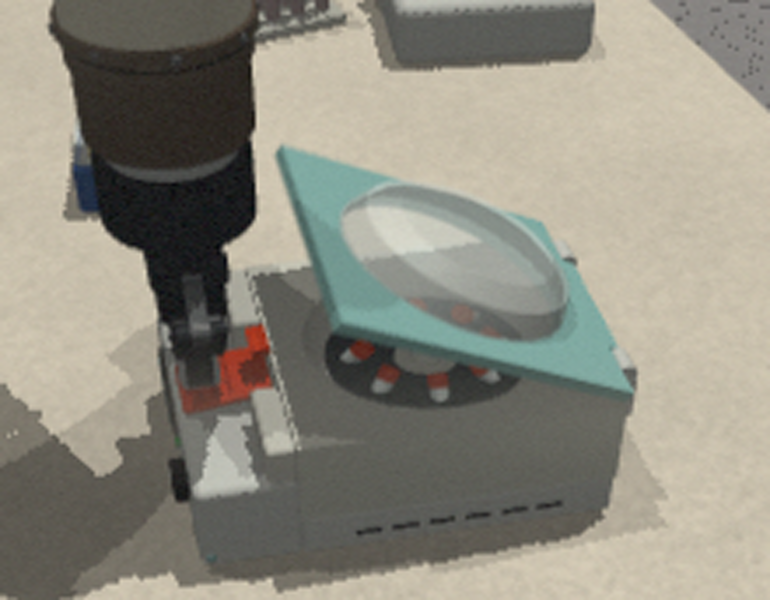

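It is rising freely, clear of the gripper body. I'll wait for it to settle ajar, then lift off so the tab returns.

```bash
python3 -m pendant '[[[0,0,0,0,0],[0,0,0,0,0],[0,0,0,0,0],[0,0,0,0,0],[0,0,0,0,0]]]';python3 -m pendant '[[[0,0,0,-5,0],[0,0,0,-12,0],[0,-5,0,-35,0],[0,-10,0,-65,0],[0,-10,0,-95,0]]]';python3 -m pendant '[[[0,0,0,-20,0],[0,0,0,-20,0],[0,0,0,-20,0]]]'; python3 go.py .438 -.0095 .27;  python3 - <<'E'
from h import *
im,D=snap("side","side4")
cv2.imwrite("pics/side4c.png",cv2.resize(im[100:330,200:420,::-1],None,fx=3.2,fy=2.6,interpolation=cv2.INTER_CUBIC))
im,D=snap("top","top4")
cv2.imwrite("pics/top4c.png",cv2.resize(im[170:350,250:430,::-1],None,fx=3,fy=3,interpolation=cv2.INTER_CUBIC))
E
```

```text
clock: 4.2
tool_pos: [0.4396, -0.009, 0.1567]
tool_rot: [0.001, 0.998, -0.06, 0.001]
force: [-2.4, 0.1, 3.5]
gripper_width: 0.001
clock: 4.7
tool_pos: [0.4286, -0.0077, 0.2526]
tool_rot: [0.001, 0.998, -0.06, 0.0]
force: [0.9, 0.1, 0.9]
gripper_width: 0.005
clock: 5.0
tool_pos: [0.4282, -0.0077, 0.2727]
tool_rot: [0.001, 0.998, -0.06, 0.0]
force: [-0.5, -0.0, -0.9]
gripper_width: 0.002
t 5.0 tcp [ 0.4282 -0.0077  0.2727] F [-0.48 -0.05 -0.93] yaw -6.91 grip 0.0
shift mm [9.9 0.6 2.7] | 10.3 turn -0.1
```

View pics/side4c.png

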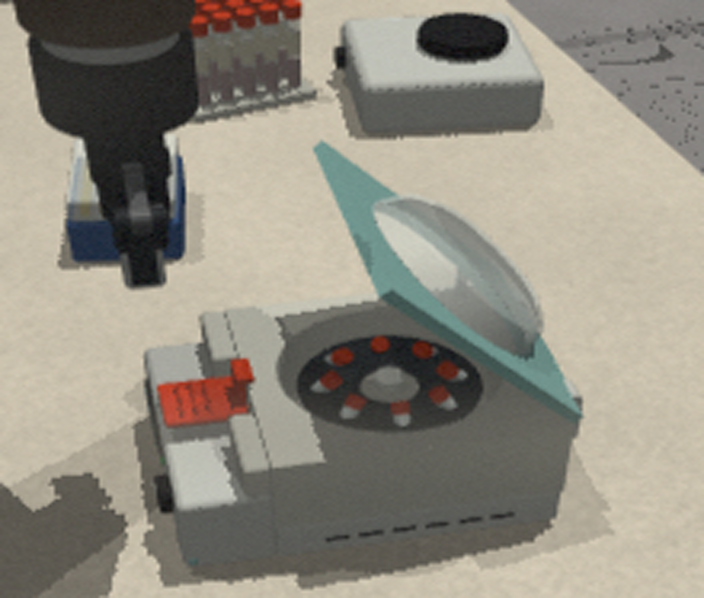

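View pics/top4c.png

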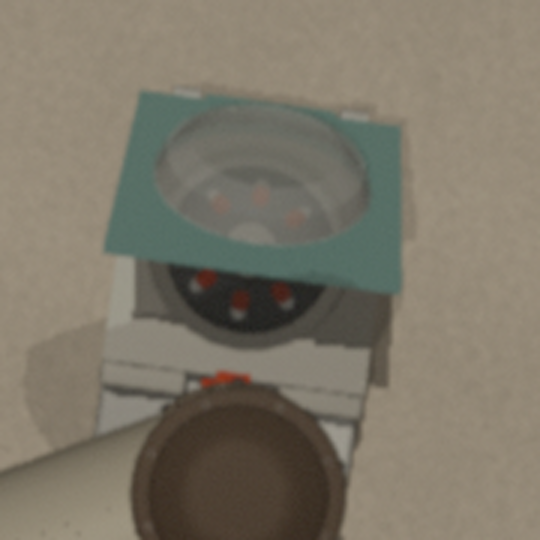

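The tab is back up at side crop (205,395) and the lid is ajar. In the top view its front edge runs from crop (105,252) to (400,292). I'll measure that edge.

Run:
```python
from h import *
D=np.load("pics/top4.npy")
a=ray("top",250+105/3,170+252/3,.235);b=ray("top",250+400/3,170+292/3,.235);print(a,b,(a+b)/2,np.linalg.norm(a-b),np.degrees(np.arctan2(b[0]-a[0],a[1]-b[1])))
W=world(D,"top"); 
for u in(295,330,370): 
  for v in range(248,268,2): print(u,v,W[v,u].round(3)) if W[v,u][2]>.2 else 0
c=np.cos(np.radians(-6.8));s=np.sin(np.radians(-6.8)); h=np.array([.563+.092*c,-.024+.092*s]);print("hinge",h)
for th in(.85,1.,1.2,1.4,1.5,1.6,1.7,1.8):
  a0=-np.arctan2(.004,.178)+th; r=.178; print(th,(h-np.array([c,s])*r*np.cos(a0)).round(4),(.104+r*np.sin(a0)).round(4))
```

```text
[0.54602193 0.0630852  0.235     ] [ 0.52673116 -0.10644236  0.235     ] [ 0.53637654 -0.02167858  0.235     ] 0.17062158591483143 -6.4918411955603865
295 248 [0.557 0.046 0.231]
295 250 [0.553 0.046 0.236]
295 252 [0.55  0.046 0.239]
295 254 [0.546 0.046 0.239]
330 248 [ 0.559 -0.014  0.228]
330 250 [ 0.555 -0.014  0.226]
330 252 [ 0.551 -0.014  0.233]
330 254 [ 0.548 -0.014  0.236]
330 256 [ 0.544 -0.014  0.237]
330 258 [ 0.541 -0.014  0.237]
330 260 [ 0.537 -0.014  0.24 ]
370 248 [ 0.562 -0.085  0.211]
370 250 [ 0.558 -0.085  0.216]
370 252 [ 0.554 -0.085  0.22 ]
370 254 [ 0.55  -0.084  0.224]
370 256 [ 0.546 -0.084  0.227]
370 258 [ 0.543 -0.084  0.23 ]
370 260 [ 0.539 -0.083  0.238]
370 262 [ 0.535 -0.083  0.243]
370 264 [ 0.532 -0.083  0.237]
hinge [ 0.65435283 -0.03489317]
0.85 [ 0.5347 -0.0206] 0.2351
1.0 [ 0.5555 -0.0231] 0.2516
1.2 [ 0.5866 -0.0268] 0.2684
1.4 [ 0.6204 -0.0308] 0.2787
1.5 [ 0.6379 -0.0329] 0.2812
1.6 [ 0.6555 -0.035 ] 0.282
1.7 [ 0.6732 -0.0371] 0.281
1.8 [ 0.6906 -0.0392] 0.2782
```

The edge's middle is at (0.536,-0.022,0.235), within 2 mm of the arc model at 0.85 rad. Next I'll bring the fingertips just in front of the edge, with the tips about 25 mm below it.

```bash
python3 -m pendant '[[[0,25,0,-10,0],[0,50,0,-10,0],[0,72,0,-10,0],[0,84,0,-10,0],[0,88,0,-10,0]]]';python3 -m pendant '[[[0,2,0,0,0],[0,4,0,-1,0],[0,7,0,-2,0],[0,10,0,-4,0],[0,12,0,-6,0]]]'
python3 - <<'E'
from h import *
im,D=snap("side","side5")
cv2.imwrite("pics/side5c.png",cv2.resize(im[100:330,200:420,::-1],None,fx=3.2,fy=2.6,interpolation=cv2.INTER_CUBIC))
E
```

```text
clock: 5.6
tool_pos: [0.5157, -0.0186, 0.2799]
tool_rot: [0.002, 0.998, -0.061, -0.002]
force: [-1.0, 0.4, 0.5]
gripper_width: -0.0
clock: 6.1
tool_pos: [0.5275, -0.02, 0.2862]
tool_rot: [0.002, 0.998, -0.061, -0.002]
force: [-0.4, -0.9, -1.0]
gripper_width: 0.002
```

View pics/side5c.png

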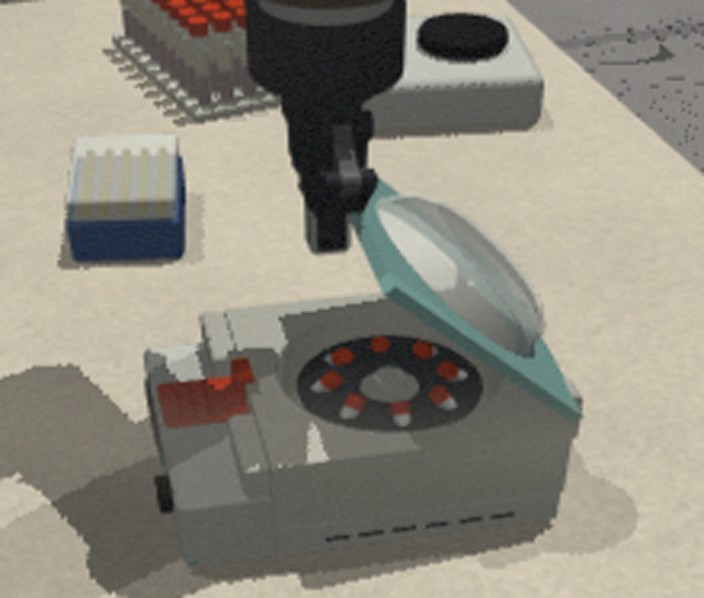

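The fingers are just at the lid's front edge, crop (370,195). Now I'll push along the arc slowly, watching force.

```bash
python3 -m pendant '[[[0,5,0,-4,0],[0,10,0,-7.5,0],[0,15,0,-11,0],[0,20,0,-14,0],[0,25,0,-17,0]]]';python3 -m pendant '[[[0,5,0,-3,0],[0,10,0,-5,0],[0,15,0,-8,0],[0,20,0,-10,0],[0,25,0,-12,0]]]'
python3 - <<'E'
from h import *
im,D=snap("side","side6")
cv2.imwrite("pics/side6c.png",cv2.resize(im[100:330,200:420,::-1],None,fx=3.2,fy=2.6,interpolation=cv2.INTER_CUBIC))
E
```

```text
clock: 6.65
tool_pos: [0.5534, -0.0231, 0.3038]
tool_rot: [0.002, 0.998, -0.061, -0.002]
force: [-1.1, -0.5, 1.2]
gripper_width: 0.0
clock: 7.15
tool_pos: [0.5788, -0.0261, 0.3159]
tool_rot: [0.002, 0.998, -0.061, -0.002]
force: [-0.5, 0.3, 0.5]
gripper_width: 0.001
```

View pics/side6c.png

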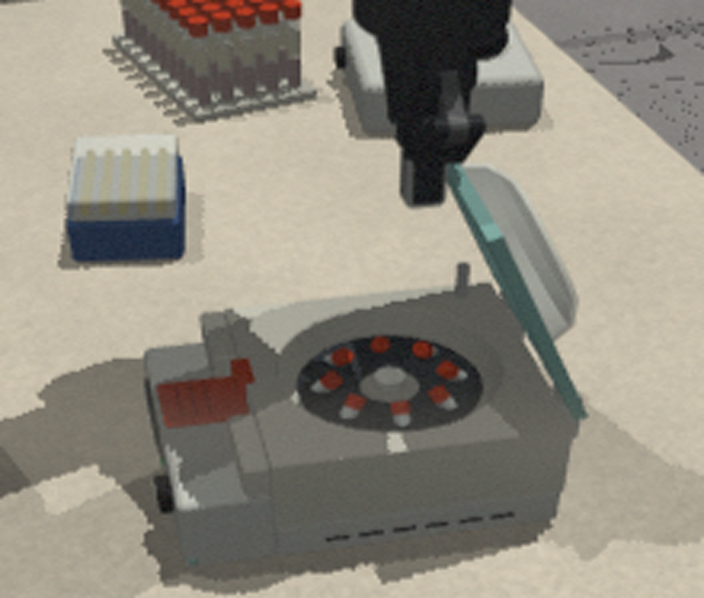

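The lid is following the fingers at about 1.2 rad with low force. I'll keep pushing over the top.

```bash
python3 -m pendant '[[[0,6,0,-2,0],[0,12,0,-4,0],[0,18,0,-6,0],[0,24,0,-8,0],[0,30,0,-9,0]]]';python3 -m pendant '[[[0,6,0,-1,0],[0,12,0,-2,0],[0,18,0,-3,0],[0,24,0,-3,0],[0,29,0,-3,0]]]';python3 -m pendant '[[[0,5,0,0,0],[0,10,0,0,0],[0,15,0,0,0],[0,19,0,0,0],[0,19,0,0,0]]]'
python3 - <<'E'
from h import *
im,D=snap("side","side7")
cv2.imwrite("pics/side7c.png",cv2.resize(im[100:330,200:420,::-1],None,fx=3.2,fy=2.6,interpolation=cv2.INTER_CUBIC))
E
```

```text
clock: 7.7
tool_pos: [0.61, -0.0298, 0.3253]
tool_rot: [0.002, 0.998, -0.06, -0.001]
force: [0.2, -0.3, 0.0]
gripper_width: 0.003
clock: 8.2
tool_pos: [0.6394, -0.0333, 0.3282]
tool_rot: [0.002, 0.998, -0.06, -0.001]
force: [-0.5, -0.7, -0.8]
gripper_width: -0.001
clock: 8.7
tool_pos: [0.6587, -0.0356, 0.3279]
tool_rot: [0.002, 0.998, -0.061, -0.001]
force: [-0.0, -0.5, -1.1]
gripper_width: -0.001
```

View pics/side7c.png

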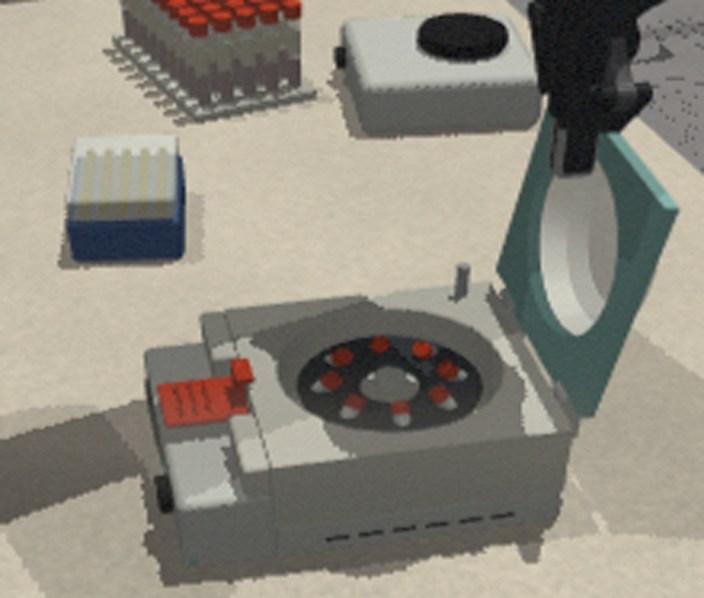

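The lid is past vertical, leaning back onto its stop. I'll retreat along the tool's -x at this height, which is well above the rotor, and then check.

```bash
python3 -m pendant '[[[0,-10,0,0,0],[0,-25,0,0,0],[0,-60,0,-5,0],[0,-100,0,-10,0],[0,-140,0,-15,0]]]';python3 -m pendant '[[[0,-40,0,0,0],[0,-80,-35,0,0],[0,-100,-75,0,0],[0,-110,-120,0,0],[0,-110,-150,0,0]]]';python3 -m pendant '[[[0,0,-40,0,0],[0,0,-80,0,0],[0,0,-100,0,0],[0,0,-100,0,0],[0,0,-100,0,0]]]'
python3 - <<'E'
from h import *
im,D=snap("side","side8")
im2,D2=snap("top","top8")
hsv=cv2.cvtColor(im2,cv2.COLOR_RGB2HSV);W=world(D2,"top")
a=cv2.imread("pics/top0.png");
d=np.abs(a.astype(int)-im2[:,:,::-1]).max(2)
for n,(y0,y1,x0,x1) in dict(rack=(165,230,455,530),jar=(275,325,470,520),box=(255,325,110,200)).items(): print(n,(d[y0:y1,x0:x1]>40).sum())
red=((hsv[...,0]<8)|(hsv[...,0]>172))&(hsv[...,1]>120); m=np.zeros_like(red); m[285:335,300:350]=red[285:335,300:350]
v,u=np.nonzero(m); print(u.min(),u.max(),v.min(),v.max())
Q=W[m]; low=Q[(Q[:,2]<.096)&(Q[:,2]>.08)]; print("pad",low.mean(0))
teal=(hsv[...,0]>68)&(hsv[...,0]<100)&(hsv[...,1]>30)&(W[...,2]>.15)&(W[...,0]>.6)&(abs(W[...,1])<.2); T=W[teal]; T=T[T[:,2]>T[:,2].max()-.02]; print("lid top",T.mean(0),T.max(0),len(T))
print(get_obs()["clock"],get_obs()["force"])
E
```

```text
clock: 9.25
tool_pos: [0.5172, -0.0187, 0.3432]
tool_rot: [0.002, 0.998, -0.061, -0.001]
force: [-0.1, 0.8, 0.1]
gripper_width: 0.0
clock: 9.75
tool_pos: [0.424, 0.1449, 0.3438]
tool_rot: [0.001, 0.998, -0.059, -0.0]
force: [0.6, 0.8, 0.1]
gripper_width: 0.004
clock: 10.25
tool_pos: [0.4353, 0.2436, 0.3434]
tool_rot: [0.001, 0.998, -0.059, -0.001]
force: [-0.6, 0.1, -0.1]
gripper_width: -0.001
rack 0
jar 0
box 2250
314 337 294 322
pad [ 0.45078536 -0.01052777  0.08969272]
lid top [ 0.69298942 -0.03833401  0.27546911] [0.70624191 0.04500749 0.28250007] 583
10.35 [-0.48977603 -0.8170587   0.27164419]
```

View pics/side8.png

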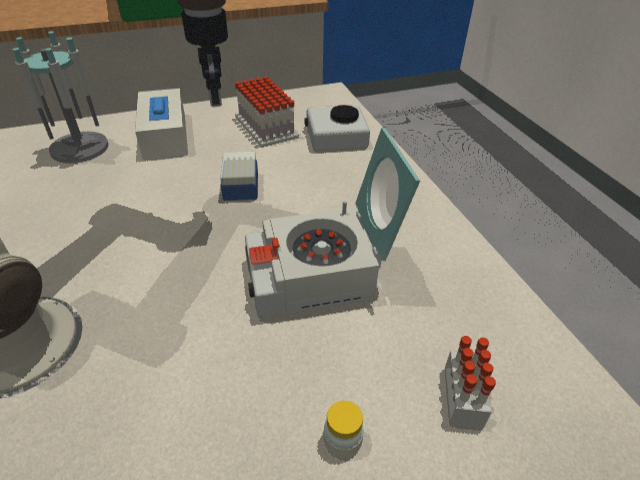

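View pics/top8.png

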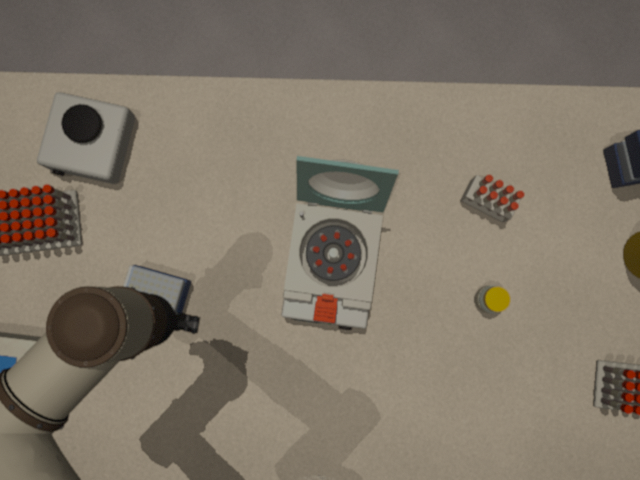

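The lid is fully open at (347,185) in the top view, with its edge at x 0.69 m, which matches the 1.8 rad stop. The tab and housing sit on the same pixels as before. The box only differs because the arm hides it in the top view, and in the side view it sits at (240,175) as at the start.

```bash
python3 -c "
from bench import close_job
print(close_job())"
```

```text
the job is handed in; nothing more can be done
None
```

The centrifuge is open and its tubes can be taken out; I handed the job in at about 10.4 s of the 46 s. I pressed the red tab with the shut fingertips (about 3.5 N) until the lid sprang ajar, then lifted off so the tab came back up. I then pushed the lid's front edge along its arc past the top and moved clear.

**Last checks**
- **Lid:** its top edge is at about (0.693, -0.038, 0.275). The expected position at the 1.8 rad stop is (0.691, -0.039, 0.278).
- **Centrifuge:** the tab pad is within 0.1 mm of its starting position and is up, so the housing did not shift.
- **Rack and jar:** the top view shows no changed pixels at either.
- **Tip box:** the top-view comparison at the box showed changes, because the arm hides part of it there. I confirmed it only by eye in the side view, where it stands where it did at the start.
- **Forces:** force readings taken at the end of each move never exceeded about 4.5 N.
- **Rotor:** the fingertips stayed about 10 cm or more above it while they were over the bowl.

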